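# Blank check of an empty cuvette in a hold-to-read photometer

## Robot

A 6-joint arm with a two-finger parallel gripper is mounted at the origin on a cart in front of the work surface, level with it; the furniture and walls round the work are solid. World frame = base frame: x ahead of the robot, y to its left, z up, the work surface at z = 0. Lengths are in m, angles in degrees, forces in N, time in s.
With the tool pointing down it reaches from about 0.325 to 0.85 m from the base axis. Payload 15.5 kg.
Tool frame: the origin (TCP) lies on the centre line of the jaws, within the pads' length; the fingertips stand r.tips_ahead ahead of it and the grasp point (between the pads) lies 2 mm behind it (r.tips_ahead is the distance from the TCP to the fingertips, in m); x points along the fingers, y is the direction in which the jaws open and shut, and the axes are right-handed (so a half turn about x gives the same grasp; the last joint's range is limited). The gripper opens to 91 mm and grips with 3 to 60 N. Pads are 32 mm wide; open, the fingers measure 118 mm over their backs; the gripper's body (76 mm by 178 mm) begins 60 mm behind the grasp point.
Start: joints at [62.309, 28.281, 77.091, -0, 74.628, -5.472], TCP at [0.236, 0.579, 0.231] pointing down, gripper open.
Joint ranges: [-166.48, 166.48], [-47.26, 123.95], [12.59, 153.08], [-70.14, 250.14], [6.76, 159.57], [-176.63, 176.63]. Speed limits (degrees/s): [108.29, 108.29, 147.25, 172.46, 172.46, 172.46].

## Interface

Orientations are given as a 3x3 rotation matrix whose columns are the frame's x, y, z axes.
In Python, from workcell import r gives the robot as it stands. The module is installed in compiled form; this text tells all that it offers.
- The arm moves only by the shell command python3 -m creep 'ROWS' [OPENING]. ROWS is JSON, a list that holds one entry, the list of rows, each a list of 6 numbers: the shift along the tool's x, y, z in mm, then the turn, a rotation vector about the tool's x, y, z in degrees. A call has 1 to 5 rows; each row shifts and turns the pose as measured when the row begins, along the tool's axes as they then stand; what a row does not reach is not made up. A row lasts 1/8 s, in which the tool goes at most 62.5 mm and 10.7 degrees, less where a joint would pass 70% of its speed; a pose out of reach is approached as far as the arm can. A call with a gripper value outside its range is refused whole. OPENING is the opening in per cent of the stroke, from 0 (shut) to 100 (fully open), set as the call begins (- or left out, the last holds). The fingers move at their own pace and stop on an object; the grip force is fixed at half the most. Time passes only in rows, so rows that do not move let the fingers close. It gives the time, the measured TCP pose, the force and the opening at its end, in the units of the state.
- r.read_state(): the state, without advancing time (a new reading comes with each control period).
- r.grab_frame(name): name is "scene" or "top" or "wrist"; returns the picture (480x640x3 uint8, blue, green, red); there is no depth.
- r.camera_params(name): a dict with "fovy" (degrees; the focal length in pixels is half the picture's height over the tangent of half this angle, whatever the lens; pixels are square), "cx", "cy" (the principal point, pixels), "extrinsics" (4x4, takes a point from camera to world coordinates). Camera axes: x right, y down, z forward; pixel columns grow to the right and rows downward; lengths in m; the calibration is good to about 2 mm. The wrist camera is an equidistant fisheye: a pixel r from the principal point sees the ray r / f radians off the axis. A picture is of the moment at which its call begins: read the wrist's pose just before it. camera_params takes no time and is no camera call; for the wrist camera it gives the pose at the moment of the call.
- r.sign_off(): hands the job in, once; it reports no verdict.
The state is a dict: "t": time; "q": joint angles; "joint_velocities": joint speeds; "joint_efforts": joint torques, N m; "tcp_pos": TCP position; "orientation": TCP orientation; "contact_force": force on the tool from outside, world axes, zero at the start; "wrist_torque": the same for the moment, N m; "grip_width": opening from 0.0 (shut) to 1.0 (fully open).
Only numpy, scipy, OpenCV 4.12 (cv2) and the standard library are available. Lean on these libraries where they do the work, as an engineer would, in place of code of your own. Each camera call takes 0.05 s, during which the arm holds its last target.

## Task

Stand the aperture screen on the bench midway between the lamp's snout and the edge of the photometer's base plate, square to the beam with its hole on the beam, and let go of it. Then lift the clear cuvette out of the rack by its frosted faces only (never touch its clear windows; leave the amber cuvette where it is), lower it into the photometer's well and push the spring seat fully down with it so that the shutter opens. Finish while still gripping the cuvette by its frosted faces and holding it down in the beam.

Things in the scene. Friction and masses are not known exactly. Their poses are not given: they have to be found in the camera images.
- screen: Aperture screen, loose, 0.2 kg: upright grey plate 46 mm wide (x), 8 mm thick (y) with a yellow top edge, on a steel foot 56 (x) by 30 (y) by 10 mm; 79 mm high. Origin: centre of the underside; z up. Grip it from above across the plate's 46 mm width. Either face may look at the lamp.
- screen_hole (a point): Centre of the screen's 18 mm round hole, which runs along the screen's y, 45 mm above its underside.
- lamp: Lamp, fixed: white housing with cooling fins and a round black snout 30 mm across with a bright lens, 74 mm high. Origin: on the bench straight below the snout's front end; the housing lies to its +y, the beam leaves along its -y, 45 mm above the bench. In line with the meter's y axis; its distance from the meter varies.
- meter: Photometer, fixed: aluminium base plate 12 mm high with the cuvette well and, at -y of it, the white receiver housing with display, 82 mm high. Origin: on the bench below the well's vertical axis; z up. The beam runs along its y axis from the lamp (+y side) to the receiver port (-y side). The base plate ends at y = +24 mm; only bare bench lies between that and the lamp.
- beam_at_well (a point): Point where the beam crosses the vertical axis of the well, 45 mm above the bench. The well's mouth lies above it, 58 mm above the bench: 16 mm (meter x) by 26 mm (meter y) with a 2 mm chamfer, in an aluminium collar 44 (x) by 38 mm (y). Below the collar the well is open towards lamp and receiver.
- seat_top (a point): Centre of the top of the grey spring seat inside the well, on which the cuvette stands: 35 mm above the bench when up, 25 mm when fully down.
- seat (a joint): Travel of the spring seat in m: 0 up, 0.010 fully down (stop). The spring pushes up with about 2 N at the top and 6.3 N at the bottom, so the seat rises when the cuvette is let go. A red shutter blade on it covers the receiver's port when up and clears it near the bottom.
- rack: Blue cuvette rack, fixed: block 36 (x) by 112 (y) by 16 mm high with two pockets 16 (x) by 26 mm (y), 12 mm deep, at y = -28 and +28 mm; pocket floor 4 mm above the bench. Origin: centre of the underside.
- cuvette: Clear, faintly blue-green empty glass cuvette, loose, 55 g, in either pocket of the rack: 14 mm thick (x), 24 mm wide (y), 60 mm high. Origin: centre of the underside; z up; in the rack its axes are the rack's. Grip it across the 14 mm, near the top: fully down in the well its top is 27 mm above the collar. Half a turn about z makes no difference.
- cuvette_frosted: The two whitish frosted faces of the clear cuvette, 24 mm wide, 60 mm high, facing its +x and -x: the only ones to be gripped. Same origin and axes as the cuvette.
- cuvette_windows: The two clear windows of the clear cuvette, facing its +y and -y: the fingers never touch them. Same origin and axes as the cuvette.
- amber_cuvette: A second cuvette of the same size, brown (amber) glass with pale brown frosted faces, in the other pocket of the rack, where it stays. Origin: centre of the underside.
Mind the look-alikes: they are no part of the job. Of the things like the amber_cuvette, leave any that is black or pink; of the rest the smaller one is meant.

How it is judged (in metres and radians):
On the way, in this order (a step that is already met when the one before it is completed fails the run):
1. the screen stands released between lamp and well, its hole on the beam, the cuvette still in the rack (x of screen in the frame of meter between -0.006 and 0.006 m and y of screen in the frame of meter above 0.054 m and y of screen in the frame of lamp below -0.03 m and angle between the y axis of screen and the y axis of meter, either way round below 0.17 rad and angle between screen's own z axis and vertical below 0.06 rad and height (world z) of screen below 0.005 m and linear speed of screen below 0.02 m/s and contact force between each of the arm, the fingers and screen below 0.2 N and horizontal distance between cuvette and rack below 0.034 m), for 0.2 s.
2. the cuvette has been lifted out of the rack by its frosted faces (contact force between the fingers and cuvette_frosted above 1 N and height (world z) of cuvette above 0.03 m), for 0.1 s.
At the end, for the whole second after the job is handed in: Screen upright, released, hole within 6 mm of the beam, square within 0.17 rad, 30 mm or more from snout and base plate; clear cuvette on the seat, windows along the beam within 0.12 rad, gripped by its frosted faces, seat held down over 8 of 10 mm; amber cuvette in the rack (x of screen in the frame of meter between -0.006 and 0.006 m and y of screen in the frame of meter above 0.054 m and y of screen in the frame of lamp below -0.03 m and angle between the y axis of screen and the y axis of meter, either way round below 0.17 rad and angle between screen's own z axis and vertical below 0.06 rad and height (world z) of screen below 0.005 m and linear speed of each of screen, cuvette below 0.02 m/s and contact force between each of the arm, the fingers and screen below 0.2 N and value of joint seat above 0.008 m and horizontal distance between cuvette and seat_top below 0.003 m and distance between cuvette and seat_top below 0.004 m and angle between the y axis of cuvette and the y axis of meter, either way round below 0.12 rad and angle between cuvette's own z axis and vertical below 0.09 rad and contact force between the fingers and cuvette_frosted above 1 N and horizontal distance between amber_cuvette and rack below 0.034 m and height (world z) of amber_cuvette below 0.012 m and angle between amber_cuvette's own z axis and vertical below 0.2 rad); the arm keeps its last pose, push and grip.
It fails at once if the fingers touch a clear window of the cuvette (contact force between the fingers and cuvette_windows above 0.3 N).
It fails at once if the amber cuvette is taken out of its place (distance of amber_cuvette from where it was at the start of the episode above 0.012 m).
It also fails if it takes over 56 s, if anything falls off the work surface, if the arm or the gripper's body presses on something with over 40 N, if the wrist force passes 120 N, or if a joint passes its speed limit or range.

## Working session

There is one attempt and no reset: what is moved stays moved. The work goes in short steps, Python scripts to look and compute and a shell command to move; the robot and the scene stay as the last step left them, time stands still between calls to the robot, and variables do not carry over. Pictures are saved under pics/ and viewed, and the job is handed in when it is done.

```bash
mkdir -p pics; python3 - <<'E'
from workcell import r
import cv2
s=r.read_state();print({k:s[k] for k in('t','tcp_pos','orientation','grip_width')},r.tips_ahead)
for n in('scene','top','wrist'):
    p=r.camera_params(n);print(n,p)
    cv2.imwrite(f'pics/{n}0.png',r.grab_frame(n))
E
```

```text
{'t': 0.0, 'tcp_pos': array([0.23615788, 0.57825334, 0.23033502]), 'orientation': array([[-5.67659392e-04,  3.78106889e-01,  9.25761772e-01],
       [-1.12794373e-03,  9.25761090e-01, -3.78107302e-01],
       [-9.99999203e-01, -1.25884334e-03, -9.90336838e-05]]), 'grip_width': 0.998315821500931} 0.017
scene {'fovy': 46.58695603306527, 'cx': 320.8044270944989, 'cy': 238.58305277479582, 'extrinsics': array([[ 0.85076389, -0.18790271,  0.4908089 ,  0.1036515 ],
       [-0.52482407, -0.35276494,  0.77467193, -0.67866655],
       [ 0.02757721, -0.91665122, -0.39873554,  0.41453639],
       [ 0.        ,  0.        ,  0.        ,  1.        ]])}
top {'fovy': 51.92069501841411, 'cx': 316.6045456235553, 'cy': 242.174772043304, 'extrinsics': array([[ 0.01641761, -0.99592816,  0.08864284,  0.46476505],
       [-0.9998588 , -0.01667064, -0.00211484, -0.01013316],
       [ 0.00358396, -0.08859561, -0.99606123,  0.89290211],
       [ 0.        ,  0.        ,  0.        ,  1.        ]])}
wrist {'fovy': 65.70646984690485, 'cx': 314.1898657496274, 'cy': 238.78320169779693, 'extrinsics': array([[ 3.78705657e-01,  8.99456624e-01,  2.18082111e-01,
         1.74743996e-01],
       [ 9.25516971e-01, -3.67888854e-01, -8.98672796e-02,
         6.02856553e-01],
       [-6.01742089e-04,  2.35871942e-01, -9.71783960e-01,
         3.84255930e-01],
       [ 0.00000000e+00,  0.00000000e+00,  0.00000000e+00,
         1.00000000e+00]])}
```

View pics/scene0.png

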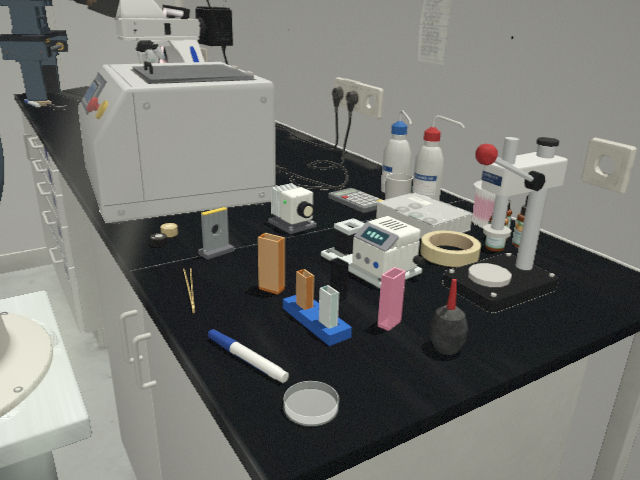

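View pics/top0.png

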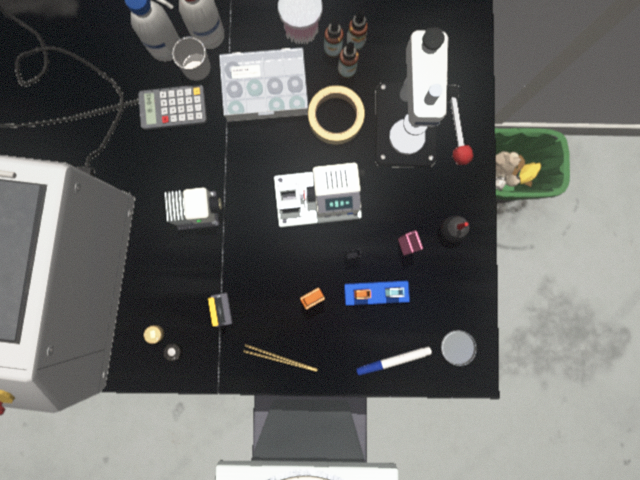

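View pics/wrist0.png

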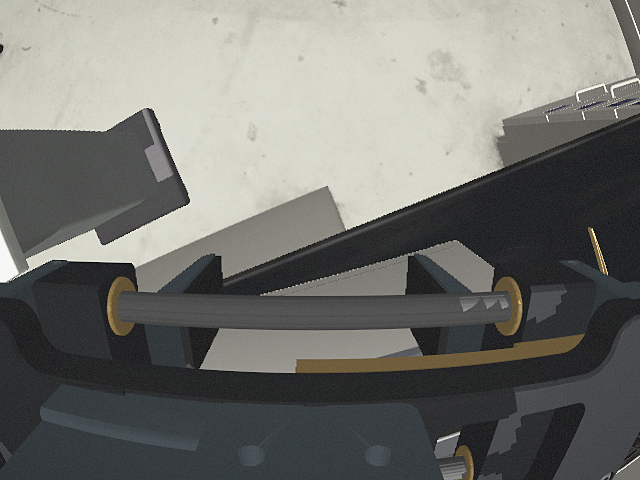

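The scene shows the screen at (213,235), the lamp at (292,208), the meter at (385,245), and the rack at (317,318). The amber cuvette is at scene (305,290) and the clear one at (329,305). Look-alikes for the amber cuvette are the larger orange one (271,263), a pink one (392,298) and a black one (about 340,275). In the top view, the amber cuvette in the rack is at (363,294) and the clear one at (397,293).

```bash
cat > h.py <<'E'
import numpy as np,cv2
from workcell import r
def ray(n,px,p=None):
    p=p or r.camera_params(n);f=240/np.tan(np.radians(p['fovy']/2));E=p['extrinsics']
    d=np.array([(px[0]-p['cx'])/f,(px[1]-p['cy'])/f])
    if n=='wrist':
        t=np.linalg.norm(d);v=np.r_[d/t*np.sin(t),np.cos(t)] if t>0 else np.array([0,0,1.])
    else: v=np.r_[d,1]
    return E[:3,3],E[:3,:3]@v
def onz(n,px,z,p=None):
    o,d=ray(n,px,p);return o+d*(z-o[2])/d[2]
def proj(n,P,p=None):
    p=p or r.camera_params(n);f=240/np.tan(np.radians(p['fovy']/2));E=p['extrinsics']
    c=E[:3,:3].T@(np.array(P)-E[:3,3])
    if n=='wrist':
        t=np.arctan2(np.hypot(c[0],c[1]),c[2]);u=c[:2]/np.hypot(c[0],c[1])*t
    else: u=c[:2]/c[2]
    return u*f+[p['cx'],p['cy']]
E
python3 - <<'E'
from h import *
t=cv2.imread('pics/top0.png');s=cv2.imread('pics/scene0.png')
def z(im,x0,y0,x1,y1,k): return cv2.resize(im[y0:y1,x0:x1],None,fx=k,fy=k,interpolation=cv2.INTER_NEAREST)
cv2.imwrite('pics/t1.png',z(t,150,170,280,340,3.5))
cv2.imwrite('pics/t2.png',z(t,265,155,425,315,3.7))
cv2.imwrite('pics/s1.png',z(s,190,170,430,350,3.3))
for a,b in((195,295),(225,310),(318,195),(290,200),(377,293),(195,207)): print(a,b,onz('top',(a,b),.05))
print(proj('scene',(.236,.579,.231)),proj('top',(.236,.579,.231)))
E
```

```text
195 295 [0.44622691 0.19317798 0.05      ]
225 310 [0.42178811 0.14141682 0.05      ]
318 195 [ 0.6218114  -0.01299235  0.05      ]
290 200 [0.61222877 0.035287   0.05      ]
377 293 [ 0.45467089 -0.11611928  0.05      ]
195 207 [0.59721268 0.1989563  0.05      ]
[43.93025571 88.10342502] [-143.41362434  456.00298435]
```

View pics/t1.png

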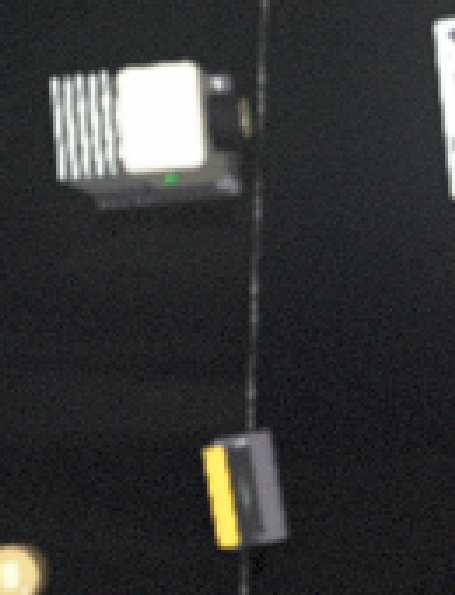

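View pics/t2.png

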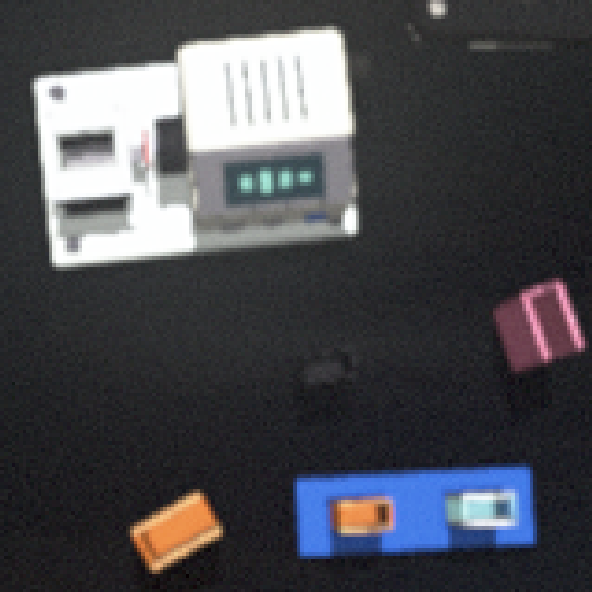

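View pics/s1.png

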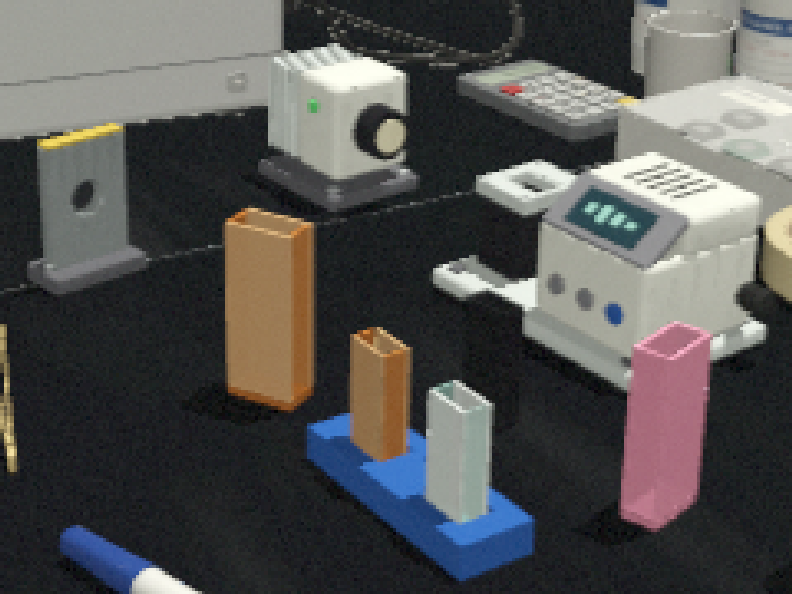

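```bash
python3 - <<'E'
from h import *
t=cv2.imread('pics/top0.png');s=cv2.imread('pics/scene0.png')
# big box
for b,tp in(((275,203),(272,82)),((105,218),(90,68))):
    B=onz('scene',b,0); print('box bottom',B)
    for z in(.2,.25,.3,.35):print(z,np.round(onz('scene',tp,z),3))
hsv=cv2.cvtColor(t,cv2.COLOR_BGR2HSV)
def rect(m,roi,z,name):
    x0,y0,x1,y1=roi;mm=np.zeros_like(m);mm[y0:y1,x0:x1]=m[y0:y1,x0:x1]
    c=max(cv2.findContours(mm,0,cv2.CHAIN_APPROX_NONE)[0],key=cv2.contourArea)
    bx=cv2.boxPoints(cv2.minAreaRect(c));W=np.array([onz('top',q,z) for q in bx])
    print(name,'area',cv2.contourArea(c),'ctr',np.round(W.mean(0),4),'px',bx.mean(0))
    for i in range(4):
        d=W[(i+1)%4]-W[i];print('   side',round(np.hypot(*d[:2])*1e3,1),'ang',round(np.degrees(np.arctan2(d[1],d[0])),1))
I=cv2.inRange
rect(I(hsv,(18,120,120),(35,255,255)),(190,280,240,340),.079,'yellow')
rect(I(hsv,(105,150,80),(125,255,255)),(335,270,420,315),.016,'rack')
g=hsv[...,2]
rect(I(g,55,255),(205,285,240,335),.01,'foot?')
w=((g>150)&(hsv[...,1]<60)).astype('uint8')*255
rect(w,(270,160,318,232),.012,'baseplate+collar')
x0,y0,x1,y1=278,185,300,206
print(g[y0:y1,x0:x1])
E
```

```text
box bottom [6.27613889e-01 3.38416164e-01 5.55111512e-17]
0.2 [0.804 0.695 0.2  ]
0.25 [0.641 0.375 0.25 ]
0.3 [0.478 0.055 0.3  ]
0.35 [ 0.314 -0.266  0.35 ]
box bottom [0.28951652 0.41502455 0.        ]
0.2 [0.428 1.141 0.2  ]
0.25 [0.352 0.717 0.25 ]
0.3 [0.277 0.293 0.3  ]
0.35 [ 0.201 -0.131  0.35 ]
yellow area 168.0 ctr [0.4206 0.1562 0.079 ] px [212.74326 311.45944]
   side 11.3 ang -79.6
   side 47.9 ang -168.5
   side 11.2 ang 100.3
   side 47.9 ang 11.5
rack area 1349.5 ctr [ 0.4549 -0.1196  0.016 ] px [376.53314 292.62985]
   side 115.5 ang -86.1
   side 39.7 ang -177.0
   side 115.0 ang 93.9
   side 39.7 ang 3.7
foot? area 636.0 ctr [0.4274 0.1602 0.01  ] px [218.60812 305.64868]
   side 37.4 ang -79.6
   side 70.7 ang -168.7
   side 37.1 ang 100.3
   side 70.6 ang 11.5
baseplate+collar area 1912.0 ctr [0.6261 0.0233 0.012 ] px [297.82465 196.33423]
   side 80.9 ang -82.9
   side 103.2 ang -173.2
   side 80.0 ang 97.0
   side 103.1 ang 7.3
[[249 253 254 254 254 254 254 254 254 254 254 254 254 254 254 254 254 254
  254 254 253 254]
 [250 253 254 254 254 254 254 254 254 254
[... 1119 characters left out ...]
5 206 208 206 208 216 225 223
  238 253 255 247]
 [255 255 244 197 165 201 212 217 219 218 220 222 226 229 232 237 240 239
  245 253 255 250]
 [255 255 246 221 212 229 234 241 242 242 246 245 249 251 252 252 253 253
  253 254 255 253]
 [255 254 251 249 249 251 252 253 253 253 254 254 254 254 255 254 254 254
  254 254 255 255]
 [255 255 254 254 254 254 254 254 255 254 254 254 254 254 254 254 254 254
  254 254 255 255]
 [255 255 254 254 254 254 254 254 254 254 254 254 254 254 254 254 254 254
  254 254 254 254]
 [255 255 254 254 254 254 254 254 254 254 254 254 254 254 254 254 254 254
  254 254 253 254]
 [255 254 254 254 254 254 254 254 254 254 254 254 254 255 255 255 255 255
  255 255 254 255]]
```

```bash
python3 -m creep '[[[-50,0,0,0,0,0],[-50,0,0,0,0,0],[-50,0,0,0,0,0],[-50,0,0,0,0,0]]]' 60
python3 -m creep '[[[0,-35,36,0,0,0],[0,-35,36,0,0,0],[0,-35,36,0,0,0],[0,-35,36,0,0,0],[0,-35,36,0,0,0]]]'
```

```text
t: 0.65
tcp_pos: [0.2355, 0.5769, 0.431]
orientation: [[-0.005, 0.378, 0.926], [-0.01, 0.926, -0.378], [-1.0, -0.012, -0.001]]
contact_force: [1.4, 1.2, -0.1]
grip_width: 0.615
t: 1.27
tcp_pos: [0.3379, 0.344, 0.4352]
orientation: [[-0.002, 0.374, 0.928], [-0.004, 0.928, -0.374], [-1.0, -0.005, -0.0]]
contact_force: [0.6, 1.2, -0.4]
grip_width: 0.601
```

```bash
python3 - <<'E'
from h import *
# meter measures
zc=lambda a,b:(265+a/3.7,155+b/3.7)
A=onz('top',zc(36,75),.012);B=onz('top',zc(53,266),.012);print('base +y edge',A,B,np.linalg.norm(A-B),np.degrees(np.arctan2(*(A-B)[[1,0]])))
print('well',onz('top',(288.6,195.0),.058))
print('snout lens',onz('top',(150+248/3.5,170+118/3.5),.045), onz('top',(150+252/3.5,170+118/3.5),.045))
# triangulate snout lens centre
o1,d1=ray('top',(150+247/3.5,170+118/3.5));o2,d2=ray('scene',(190+391/3.3,170+138/3.3))
M=np.c_[d1,-d2];k=np.linalg.lstsq(M,o2-o1,rcond=None)[0];print('tri',o1+d1*k[0],o2+d2*k[1])
E
```

```text
base +y edge [0.66381343 0.0660109  0.012     ] [0.56962956 0.05549207 0.012     ] 0.09476943904873852 6.372615050134437
well [0.61945958 0.0374395  0.058     ]
snout lens [0.60452731 0.15553045 0.045     ] [0.60456109 0.15354611 0.045     ]
tri [0.60449599 0.15599934 0.04513877] [0.60377036 0.15641722 0.04510106]
```

```bash
python3 -m creep '[[[0,-36,37,0,0,0],[0,-36,37,0,0,0],[0,-36,37,0,0,0],[0,-36,37,0,0,0]]]' 80
python3 -m creep '[[[0,0,0,9.4,0,0],[0,0,0,9.4,0,0],[0,0,0,9.4,0,0],[30,0,0,9.4,0,0],[40,0,0,9.4,0,0]]]'
python3 -m creep '[[[40,0,0,9,0,0],[50,0,0,0,0,0],[0,0,0,0,0,0]]]'
python3 - <<'E'
from h import *
p=r.camera_params('wrist');s=r.read_state();im=r.grab_frame('wrist');cv2.imwrite('pics/w1.png',im)
np.savez('w1.npz',fovy=p['fovy'],cx=p['cx'],cy=p['cy'],extrinsics=p['extrinsics'])
print(proj('wrist',s['tcp_pos'],p),proj('wrist',(.4206,.1562,.079),p))
E
```

```text
t: 1.78
tcp_pos: [0.4225, 0.1486, 0.4356]
orientation: [[-0.002, 0.373, 0.928], [-0.004, 0.928, -0.373], [-1.0, -0.005, -0.0]]
contact_force: [1.1, 0.7, -0.1]
grip_width: 0.796
t: 2.4
tcp_pos: [0.4246, 0.1443, 0.3655]
orientation: [[0.002, 0.943, 0.332], [-0.004, 0.332, -0.943], [-1.0, 0.0, 0.005]]
contact_force: [-0.6, -0.1, -0.2]
grip_width: 0.801
t: 2.78
tcp_pos: [0.4229, 0.1435, 0.2714]
orientation: [[-0.002, 0.985, 0.172], [-0.005, 0.172, -0.985], [-1.0, -0.003, 0.005]]
contact_force: [0.1, -0.3, 0.9]
grip_width: 0.8
[315.20662002 300.04621246] [315.10383039 205.5070976 ]
```

View pics/w1.png

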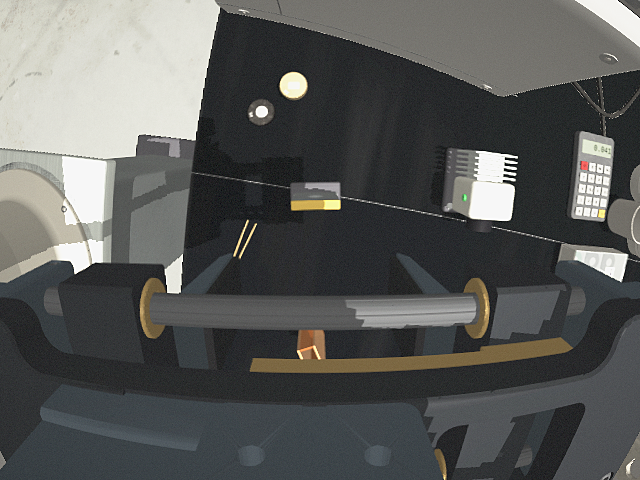

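The wrist view shows the yellow top edge at (316,204), within 2 px of the prediction from the top camera. The lamp is at (485,190).

```bash
cat >> h.py <<'E'
def wrect(im,p,lo,hi,roi,z,n='wrist'):
    hsv=cv2.cvtColor(im,cv2.COLOR_BGR2HSV);m=cv2.inRange(hsv,lo,hi);x0,y0,x1,y1=roi
    mm=np.zeros_like(m);mm[y0:y1,x0:x1]=m[y0:y1,x0:x1]
    c=max(cv2.findContours(mm,0,cv2.CHAIN_APPROX_NONE)[0],key=cv2.contourArea)
    W=np.array([onz(n,q[0].astype(float),z,p)[:2] for q in c])*1000
    (cc,sz,a)=cv2.minAreaRect(W.astype(np.float32));a=a if sz[0]>sz[1] else a+90
    print('ctr mm',np.round(cc,1),'size',np.round(sz,1),'long-axis ang',round((a+90)%180-90,1));return cc,a
def togo(P,s=None):
    s=s or r.read_state();R=np.array(s['orientation']);return np.round(R.T@(np.array(P)-s['tcp_pos'])*1e3,1)
E
python3 - <<'E'
from h import *
p=dict(np.load('w1.npz'));im=cv2.imread('pics/w1.png')
c,a=wrect(im,p,(18,100,100),(35,255,255),(270,180,360,220),.079)
print(togo((c[0]/1e3,c[1]/1e3,.06)))
E
```

```text
ctr mm [420.9 156.8] size [46.2  9.5] long-axis ang 9.9
[213.4  -1.4 -14.3]
```

```bash
python3 -m creep '[[[40,0,-7,0,0,0],[50,-1,-7,0,0,0],[50,0,0,0,0,0],[0,0,0,0,0,0]]]' 80
python3 - <<'E'
from h import *
p=r.camera_params('wrist');s=r.read_state();im=r.grab_frame('wrist');cv2.imwrite('pics/w2.png',im)
print(s['orientation'])
c,a=wrect(im,p,(18,100,100),(35,255,255),(220,180,420,300),.079)
print(togo((c[0]/1e3,c[1]/1e3,.06)))
E
```

```text
t: 3.32
tcp_pos: [0.4297, 0.1592, 0.1394]
orientation: [[0.017, 0.985, 0.174], [-0.001, 0.174, -0.985], [-1.0, 0.017, 0.004]]
contact_force: [0.3, -0.2, 1.1]
grip_width: 0.799
[[ 1.71221430e-02  9.84665005e-01  1.73613538e-01]
 [-8.60310502e-04  1.73653437e-01 -9.84806450e-01]
 [-9.99853035e-01  1.67126353e-02  3.82043661e-03]]
ctr mm [420.1 157. ] size [46.1  9.7] long-axis ang 11.2
[ 80.9 -12.8   0.2]
```

View pics/w2.png

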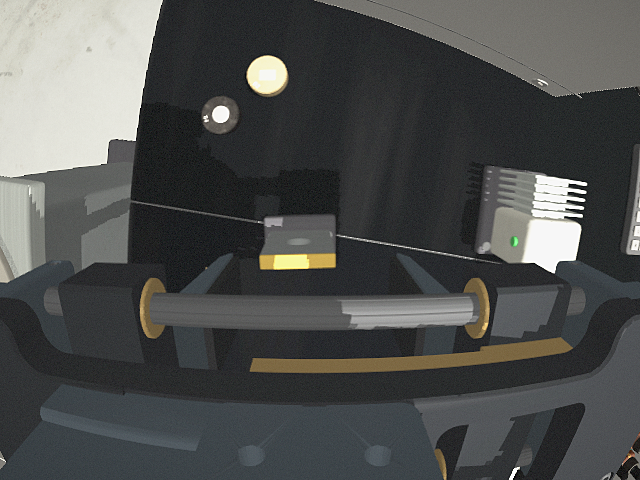

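```bash
python3 -m creep '[[[0,-13,0,-0.7,0,-1],[0,0,0,0,0,0]]]' 80
python3 - <<'E'
from h import *
s=r.read_state();print(s['orientation'],togo((.4205,.157,.06)))
E
```

```text
t: 3.62
tcp_pos: [0.4199, 0.1576, 0.1451]
orientation: [[0.008, 0.982, 0.187], [-0.002, 0.187, -0.982], [-1.0, 0.007, 0.003]]
contact_force: [-0.2, -0.5, -0.7]
grip_width: 0.799
[[ 0.00796437  0.98240648  0.1865853 ]
 [-0.00204782  0.18660685 -0.98243254]
 [-0.99996619  0.00744237  0.003498  ]] [85.1 -0.1  0.4]
```

```bash
python3 -m creep '[[[28,0,0,0,0,-0.3],[25,0,0,0,0,0],[20,0,0,0,0,0],[0,0,0,0,0,0]]]' 80
python3 - <<'E'
from h import *
s=r.read_state();print(s['orientation'],togo((.4205,.157,.06)))
E
```

```text
t: 4.12
tcp_pos: [0.4245, 0.1583, 0.076]
orientation: [[0.013, 0.982, 0.187], [-0.001, 0.187, -0.982], [-1.0, 0.013, 0.003]]
contact_force: [0.0, -0.5, 0.3]
grip_width: 0.802
[[ 1.34055722e-02  9.82331302e-01  1.86669504e-01]
 [-5.59987932e-04  1.86693625e-01 -9.82418025e-01]
 [-9.99909984e-01  1.30653431e-02  3.05282855e-03]] [16.  -4.4  0.5]
```

```bash
python3 -m creep '[[[8,-4,0,0,0,-1.5],[7,-2,0,0,0,0],[0,0,0,0,0,0]]]' 80
python3 - <<'E'
from h import *
s=r.read_state();print(s['orientation'],togo((.4205,.157,.06)))
E
```

```text
t: 4.5
tcp_pos: [0.4197, 0.1574, 0.0625]
orientation: [[-0.011, 0.982, 0.187], [-0.005, 0.187, -0.982], [-1.0, -0.011, 0.003]]
contact_force: [0.2, 0.2, 0.7]
grip_width: 0.8
[[-0.01063146  0.98235272  0.18673541]
 [-0.00497865  0.18669165 -0.98240594]
 [-0.99993109 -0.0113741   0.00290598]] [2.5 0.7 0.6]
```

```bash
python3 -m creep '[[[1.5,0.5,0.5,0,0,0.6],[0,0,0,0,0,0],[0,0,0,0,0,0]]]' 80
python3 -m creep '[[[0,0,0,0,0,0],[0,0,0,0,0,0],[0,0,0,0,0,0],[0,0,0,0,0,0],[0,0,0,0,0,0]]]' 30
python3 -m creep '[[[0,0,0,0,0,0],[0,0,0,0,0,0]]]'
```

```text
t: 4.88
tcp_pos: [0.4205, 0.1571, 0.0613]
orientation: [[0.001, 0.982, 0.187], [-0.003, 0.187, -0.982], [-1.0, 0.001, 0.003]]
contact_force: [0.6, 0.1, -0.2]
grip_width: 0.8
t: 5.5
tcp_pos: [0.4205, 0.1571, 0.0615]
orientation: [[0.001, 0.982, 0.187], [-0.003, 0.187, -0.982], [-1.0, 0.001, 0.003]]
contact_force: [-0.3, -0.4, 0.4]
grip_width: 0.497
t: 5.75
tcp_pos: [0.4205, 0.1571, 0.0614]
orientation: [[0.001, 0.982, 0.187], [-0.003, 0.187, -0.982], [-1.0, 0.001, 0.003]]
contact_force: [0.0, 0.1, 0.8]
grip_width: 0.502
```

```bash
python3 -m creep '[[[-40,0,0,0,0,0],[-50,0,0,0,0,0],[-30,0,0,0,0,0],[0,0,0,0,0,0]]]'
python3 - <<'E'
from h import *
s=r.read_state();print(s['orientation'],togo((.611,.108,.18)))
E
```

```text
t: 6.25
tcp_pos: [0.4197, 0.1572, 0.1842]
orientation: [[-0.001, 0.982, 0.187], [-0.003, 0.187, -0.982], [-1.0, -0.002, 0.003]]
contact_force: [0.5, -0.5, -2.5]
grip_width: 0.499
[[-0.00105392  0.98242489  0.18665537]
 [-0.00322337  0.18665117 -0.98242096]
 [-0.99999425 -0.00163705  0.00297   ]] [  4.1 178.7  84. ]
```

```bash
python3 -m creep '[[[0,36,17,0,0,0],[0,36,17,0,0,0],[0,36,17,0,0,0],[0,36,17,0,0,0],[0,30,14,0,0,0]]]'
python3 -m creep '[[[0,0,0,3.8,0,0],[0,0,0,0,0,0]]]'
python3 - <<'E'
from h import *
p=r.camera_params('wrist');s=r.read_state();im=r.grab_frame('wrist');cv2.imwrite('pics/w3.png',im)
np.savez('w3.npz',fovy=p['fovy'],cx=p['cx'],cy=p['cy'],extrinsics=p['extrinsics'])
cv2.imwrite('pics/top3.png',r.grab_frame('top'));cv2.imwrite('pics/scene3.png',r.grab_frame('scene'))
print(s['orientation'],togo((.611,.108,.18)))
for P in((.6195,.0374,.058),(.6045,.1555,.045),(.6045,.1555,.06)):print(proj('wrist',P,p))
E
```

```text
t: 6.88
tcp_pos: [0.6064, 0.1078, 0.1763]
orientation: [[-0.011, 0.982, 0.188], [-0.004, 0.188, -0.982], [-1.0, -0.011, 0.002]]
contact_force: [0.6, 0.9, -2.7]
grip_width: 0.505
t: 7.12
tcp_pos: [0.6072, 0.1068, 0.172]
orientation: [[-0.014, 0.993, 0.121], [-0.004, 0.121, -0.993], [-1.0, -0.015, 0.003]]
contact_force: [-0.4, -0.4, -1.1]
grip_width: 0.502
[[-0.01436581  0.99259416  0.12062528]
 [-0.00449913  0.12057234 -0.99269435]
 [-0.99988668 -0.01480357  0.00273369]] [-6.9  3.8 -0.5]
[321.67269122 324.40335707]
[321.45382448 172.18007539]
[321.54904049 173.46553348]
```

View pics/w3.png

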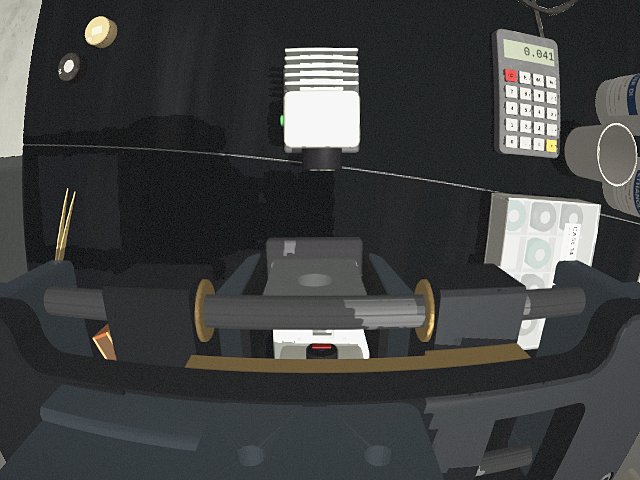

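View pics/scene3.png

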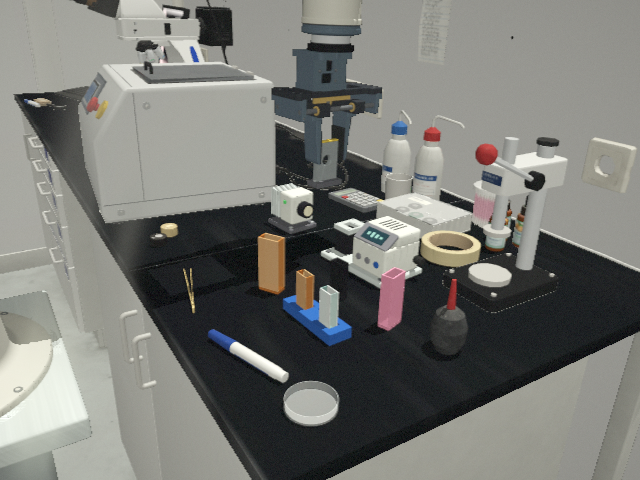

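```bash
python3 - <<'E'
from h import *
im=cv2.imread('pics/w3.png');cv2.imwrite('pics/w3z.png',cv2.resize(im[135:365,225:425],None,fx=2.6,fy=2.6,interpolation=cv2.INTER_CUBIC))
t=cv2.imread('pics/top3.png');cv2.imwrite('pics/t3z.png',cv2.resize(t[150:330,160:400],None,fx=3.3,fy=3.3,interpolation=cv2.INTER_CUBIC))
E
```

```text
(no output)
```

View pics/w3z.png

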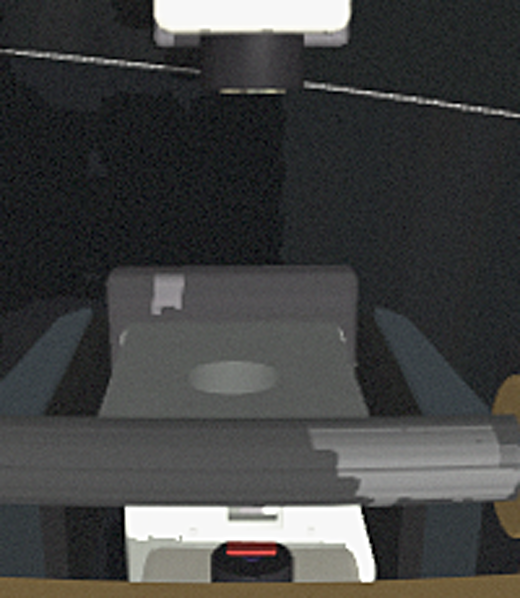

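The snout lens is at wrist (322,170), the screen hole at (315,280), and the well mouth at about (323,332). The beam line agrees with the top camera to within about 1 mm.

```bash
python3 -m creep '[[[0,4,0,0,0,0.85],[30,0,0,0,0,0],[30,0,0,0,0,0],[0,0,0,0,0,0]]]'
python3 - <<'E'
from h import *
s=r.read_state();print(s['orientation'],togo((.611,.108,.063)))
E
```

```text
t: 7.78
tcp_pos: [0.6119, 0.1081, 0.1128]
orientation: [[0.006, 0.992, 0.126], [-0.002, 0.126, -0.992], [-1.0, 0.006, 0.003]]
contact_force: [0.9, 0.9, -1.8]
grip_width: 0.502
[[ 0.00644766  0.99205055  0.12567474]
 [-0.00206866  0.12569031 -0.99206737]
 [-0.99997707  0.00613654  0.00286263]] [49.8 -1.2 -0.1]
```

```bash
python3 -m creep '[[[20,-1,0,0,0,-0.4],[20,0,0,0,0,0],[0,0,0,0,0,0]]]'
python3 - <<'E'
from h import *
s=r.read_state();print(s['orientation'],togo((.611,.108,.063)))
E
```

```text
t: 8.15
tcp_pos: [0.6122, 0.1082, 0.073]
orientation: [[0.003, 0.992, 0.126], [-0.003, 0.126, -0.992], [-1.0, 0.002, 0.003]]
contact_force: [-0.1, 0.7, -1.2]
grip_width: 0.502
[[ 0.00252596  0.99196593  0.12648009]
 [-0.00270858  0.12648682 -0.99196459]
 [-0.99999314  0.00216308  0.00300632]] [10.  -1.3  0. ]
```

```bash
python3 -m creep '[[[6,-1.3,0,0,0,0],[3,0,0,0,0,0],[0,0,0,0,0,0]]]'
python3 - <<'E'
from h import *
s=r.read_state();print(s['orientation'],togo((.611,.108,.0612)))
E
```

```text
t: 8.52
tcp_pos: [0.6118, 0.1081, 0.0651]
orientation: [[0.005, 0.992, 0.127], [-0.003, 0.127, -0.992], [-1.0, 0.005, 0.003]]
contact_force: [0.2, -0.2, -1.1]
grip_width: 0.5
[[ 0.00486227  0.99194017  0.12661382]
 [-0.0025347   0.12662713 -0.99194715]
 [-0.99998497  0.00450218  0.00312997]] [ 3.9 -0.8 -0. ]
```

```bash
python3 -m creep '[[[3,-0.8,0,0,0,-0.3],[0,0,0,0,0,0]]]'
python3 -m creep '[[[1,0,0,0,0,0],[0,0,0,0,0,0]]]'
```

```text
t: 8.78
tcp_pos: [0.6113, 0.108, 0.0624]
orientation: [[0.0, 0.992, 0.127], [-0.003, 0.127, -0.992], [-1.0, -0.0, 0.003]]
contact_force: [0.4, -0.0, -2.3]
grip_width: 0.5
t: 9.02
tcp_pos: [0.6115, 0.108, 0.0616]
orientation: [[0.001, 0.992, 0.127], [-0.003, 0.127, -0.992], [-1.0, 0.0, 0.003]]
contact_force: [-0.5, 0.1, -1.2]
grip_width: 0.499
```

```bash
python3 -m creep '[[[0.8,-0.3,0,0,0,0],[0,0,0,0,0,0]]]'
python3 -m creep '[[[0,0,0,0,0,0],[0,0,0,0,0,0],[0,0,0,0,0,0],[0,0,0,0,0,0]]]' 75
python3 -m creep '[[[-40,0,0,0,0,0],[-40,0,0,0,0,0],[-30,0,0,0,0,0],[0,0,0,0,0,0]]]'
python3 - <<'E'
from h import *
p=r.camera_params('wrist');s=r.read_state();im=r.grab_frame('wrist');cv2.imwrite('pics/w4.png',im)
c,a=wrect(im,p,(18,100,100),(35,255,255),(220,180,420,290),.079)
np.savez('w4.npz',fovy=p['fovy'],cx=p['cx'],cy=p['cy'],extrinsics=p['extrinsics'])
cv2.imwrite('pics/scene4.png',cv2.resize(r.grab_frame('scene')[170:350,190:430],None,fx=3.3,fy=3.3,interpolation=cv2.INTER_CUBIC))
print(s['orientation'],proj('wrist',(.611,.108,.079),p))
E
```

```text
t: 9.28
tcp_pos: [0.6115, 0.108, 0.0616]
orientation: [[0.002, 0.992, 0.127], [-0.003, 0.127, -0.992], [-1.0, 0.001, 0.003]]
contact_force: [0.6, 0.0, -2.1]
grip_width: 0.5
t: 9.78
tcp_pos: [0.6117, 0.108, 0.0616]
orientation: [[0.002, 0.992, 0.127], [-0.003, 0.127, -0.992], [-1.0, 0.002, 0.003]]
contact_force: [-0.1, -0.4, 0.3]
grip_width: 0.751
t: 10.28
tcp_pos: [0.6112, 0.1083, 0.1743]
orientation: [[0.001, 0.992, 0.127], [-0.003, 0.127, -0.992], [-1.0, 0.0, 0.003]]
contact_force: [-0.0, 0.2, -0.5]
grip_width: 0.749
ctr mm [610.7 108.3] size [45.9  9.3] long-axis ang 7.3
[[ 6.34927943e-04  9.91949685e-01  1.26631040e-01]
 [-3.14399728e-03  1.26632419e-01 -9.91944729e-01]
 [-9.99994856e-01  2.31685782e-04  3.19908958e-03]] [314.42929189 245.94153891]
```

View pics/w4.png

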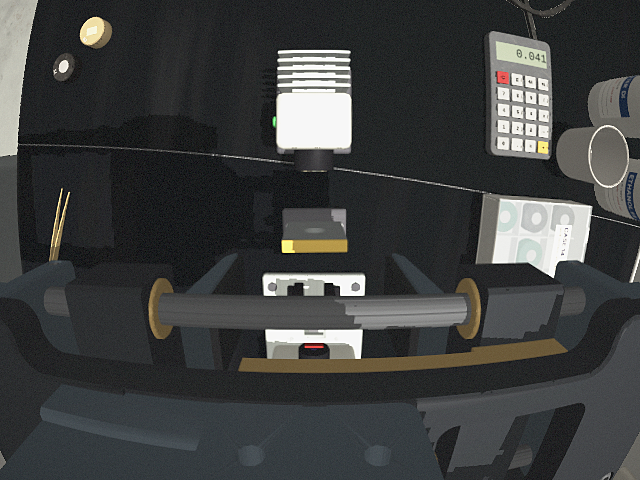

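View pics/scene4.png

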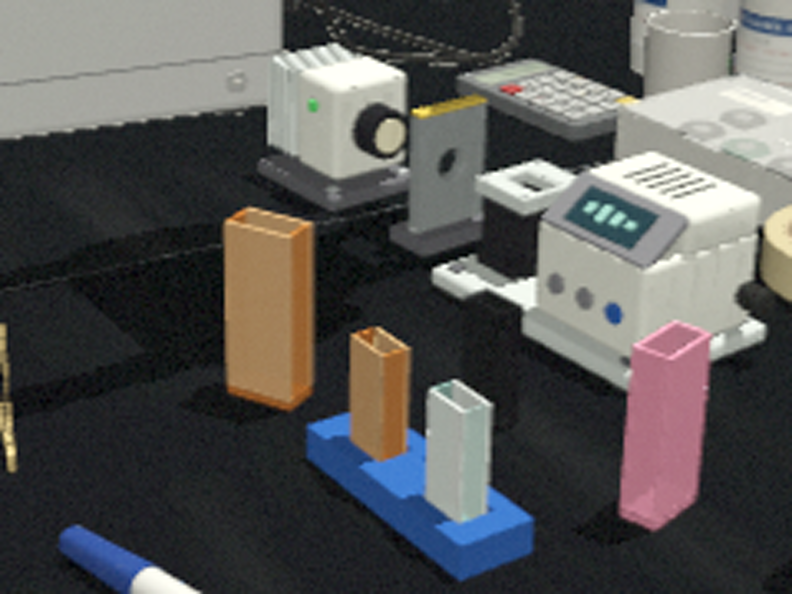

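The screen stands released at about (0.611, 0.108). In the wrist view the snout (centre column 314.5), the screen (315) and the base plate (314.5) line up.

```bash
python3 - <<'E'
from h import *
im=cv2.imread('pics/w4.png');cv2.imwrite('pics/w4z.png',cv2.resize(im[255:365,250:380],None,fx=5.5,fy=5.5,interpolation=cv2.INTER_CUBIC))
p=dict(np.load('w4.npz'))
A=onz('wrist',(263.5,274.5),.012,p);B=onz('wrist',(365.5,272.5),.012,p);print(A,B,(A+B)/2,np.degrees(np.arctan2(*(B-A)[[1,0]])),np.linalg.norm(A-B))
m=(A+B)/2
u=(B-A)/np.linalg.norm(B-A);n=np.array([u[1],-u[0],0]);print('well est',m+.024*n)
g=cv2.cvtColor(im,cv2.COLOR_BGR2GRAY)
for row in (152,158,164):
    print(row,g[row,285:345])
E
```

```text
[0.57096154 0.05789872 0.012     ] [0.66224907 0.07141357 0.012     ] [0.6166053  0.06465615 0.012     ] 8.421299954849237 0.09228252086336447
well est [0.62012012 0.04091492 0.012     ]
152 [ 68  67  69  71  71  72  72  74  70  30  30  38  38  43  35  40  44  48
  42  52  46  49  46  52  54  60  56  59  65  73  73  73  77  78  70  66
  70  65  63  57  53  49  50  47  48  43  44  41  77 108 125 119 119 120
 121 117 118 120 122 119]
158 [31 30 34 26 31 33 33 33 25 29 35 32 44 39 43 49 45 46 46 45 47 51 46 51
 56 57 64 63 68 63 71 71 72 74 69 64 63 57 55 52 56 51 48 50 47 45 41 41
 39 40 37 39 35 36 38 39 48 32 36 41]
164 [14 20 20 25 26 24 35 40 48 28 31 36 43 34 48 42 43 50 51 52 56 48 48 53
 52 59 64 58 61 65 70 66 69 68 66 66 62 62 60 55 55 57 49 51 49 44 39 34
 41 35 32 31 34 42 28 45 37 29 34 40]
```

View pics/w4z.png

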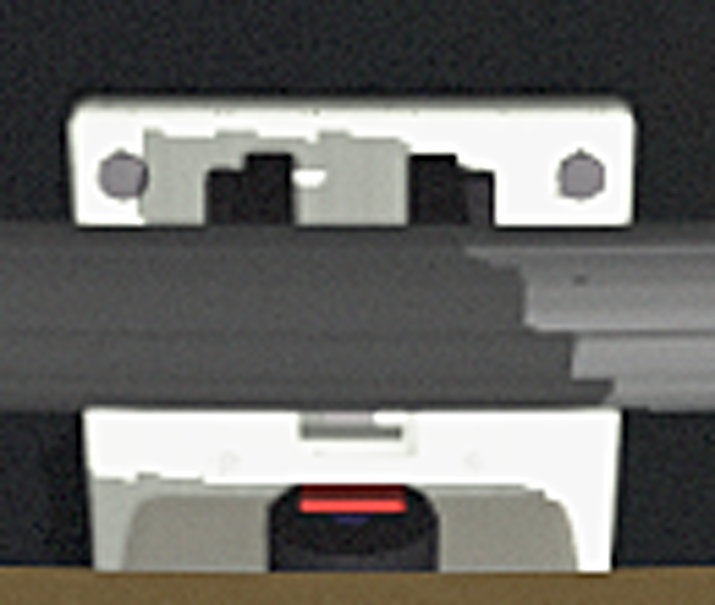

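```bash
python3 -m creep '[[[-50,0,0,0,0,0],[-20,0,0,3.4,0,0]]]' 50
python3 -m creep '[[[0,-37,45,0,0,0],[0,-37,45,0,0,0],[0,-37,45,0,0,0],[0,-37,45,0,0,0],[0,-30,35,0,0,0]]]'
python3 -m creep '[[[0,0,0,0,0,0]]]'
python3 - <<'E'
from h import *
s=r.read_state();print(s['orientation'],togo((.4568,-.1475,.2)))
p=r.camera_params('wrist');im=r.grab_frame('wrist');cv2.imwrite('pics/w5.png',im)
np.savez('w5.npz',fovy=p['fovy'],cx=p['cx'],cy=p['cy'],extrinsics=p['extrinsics'])
print(proj('wrist',(.4568,-.1475,.064),p))
wrect(im,p,(105,150,60),(125,255,255),(150,100,450,290),.016)
E
```

```text
t: 10.62
tcp_pos: [0.6083, 0.1082, 0.2393]
orientation: [[-0.011, 0.998, 0.067], [-0.004, 0.066, -0.998], [-1.0, -0.011, 0.003]]
contact_force: [-0.2, 0.3, -1.1]
grip_width: 0.563
t: 11.25
tcp_pos: [0.4403, -0.1215, 0.2373]
orientation: [[-0.016, 0.997, 0.07], [-0.003, 0.07, -0.998], [-1.0, -0.016, 0.001]]
contact_force: [1.4, -0.8, 0.4]
grip_width: 0.502
t: 11.38
tcp_pos: [0.4382, -0.1231, 0.2364]
orientation: [[-0.018, 0.998, 0.067], [-0.002, 0.067, -0.998], [-1.0, -0.018, 0.001]]
contact_force: [-0.9, 0.8, 0.3]
grip_width: 0.498
[[-1.79393618e-02  9.97589290e-01  6.70357226e-02]
 [-2.03493400e-03  6.70099439e-02 -9.97750233e-01]
 [-9.99837006e-01 -1.80354156e-02  8.27912737e-04]] [36.1 17.6 25.5]
[336.62386213 251.46764478]
ctr mm [ 454.5 -118.6] size [ 37.2 112.8] long-axis ang -85.5
```

View pics/w5.png

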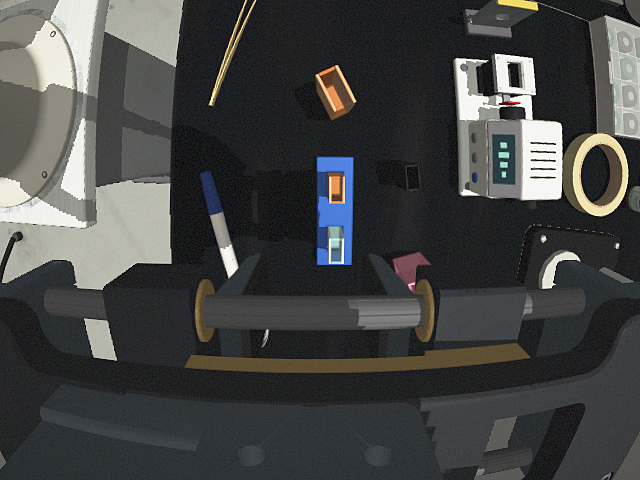

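The wrist view shows the rack with the amber cuvette at (337,188) and the clear one at (337,245). The well mouth is at about (514,75), and the pink cuvette is at (410,270).

```bash
python3 - <<'E'
from h import *
im=cv2.imread('pics/w5.png')
a=cv2.resize(im[150:275,305:365],None,fx=4.7,fy=4.7,interpolation=cv2.INTER_CUBIC)
b=cv2.resize(im[40:140,445:545],None,fx=5,fy=5,interpolation=cv2.INTER_CUBIC)
c=np.zeros((590,800,3),np.uint8);c[:a.shape[0],:a.shape[1]]=a;c[:500,290:790]=b
cv2.imwrite('pics/w5z.png',c)
E
```

```text
(no output)
```

View pics/w5z.png

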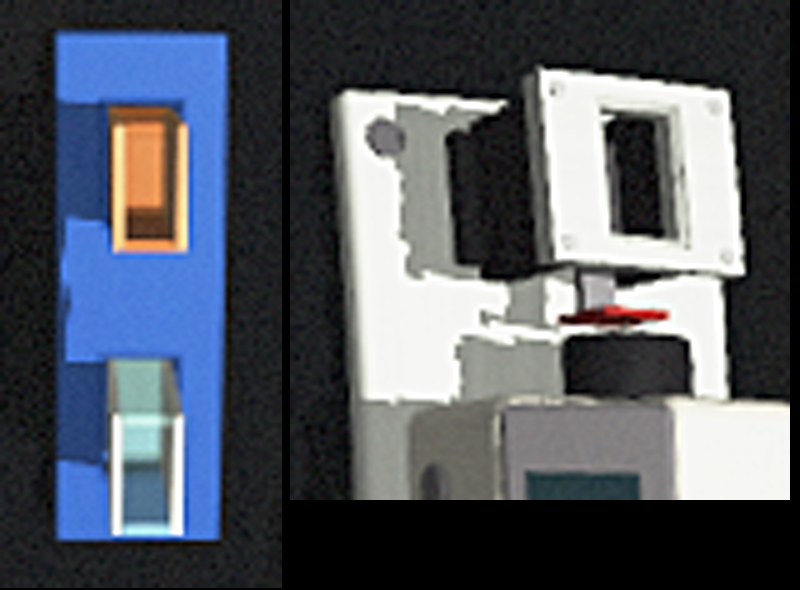

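```bash
python3 - <<'E'
from h import *
p=dict(np.load('w5.npz'))
q=lambda x,y:onz('wrist',(445+(x-290)/5-.4,40+y/5-.4),.058,p)
for L in([(535,70),(732,92),(743,274),(555,268)],[(603,108),(680,115),(690,245),(610,238)]):
    P=np.array([q(*a) for a in L]);print(np.round(P[:,:2]*1e3,1).tolist(),P.mean(0))
    for i in range(4):
        d=P[(i+1)%4]-P[i];print(np.linalg.norm(d)*1e3,np.degrees(np.arctan2(d[1],d[0])))
print('cuv',onz('wrist',(336.1,250.7),.064,p))
E
```

```text
[[594.3, 55.0], [640.0, 61.1], [643.6, 23.4], [600.0, 15.8]] [0.61946844 0.03883428 0.058     ]
46.14157354011305 7.616671100921829
37.91944706185644 -84.51345445495056
44.32200011431938 -170.18342099590663
39.59707357256694 98.25741212611351
[[609.6, 50.5], [627.5, 53.2], [630.6, 26.6], [611.9, 24.2]] [0.6198837  0.03862218 0.058     ]
18.09837838228798 8.445541400430635
26.703175238139295 -83.33985307862885
18.77439160759117 -172.61335137590615
26.386201377961115 95.1762646389283
cuv [ 0.45626374 -0.14680965  0.064     ]
```

```bash
python3 -m creep '[[[0,18,25,-0.4,0,1],[40,0,0,0,0,0],[40,0,0,0,0,0],[0,0,0,0,0,0]]]' 50
python3 - <<'E'
from h import *
s=r.read_state();print(s['orientation'],togo((.4566,-.147,.059)))
p=r.camera_params('wrist');im=r.grab_frame('wrist');cv2.imwrite('pics/w6.png',im[150:340,180:460].repeat(2,0).repeat(2,1))
np.savez('w6.npz',fovy=p['fovy'],cx=p['cx'],cy=p['cy'],extrinsics=p['extrinsics'])
print(proj('wrist',(.4566,-.147,.064),p))
E
```

```text
t: 11.92
tcp_pos: [0.4613, -0.1438, 0.1523]
orientation: [[-0.001, 0.997, 0.078], [0.001, 0.078, -0.997], [-1.0, -0.001, -0.001]]
contact_force: [0.2, 0.2, 0.9]
grip_width: 0.501
[[-8.54494964e-04  9.96983451e-01  7.76097157e-02]
 [ 1.05985766e-03  7.76106033e-02 -9.96983185e-01]
 [-9.99999073e-01 -7.69661859e-04 -1.12297842e-03]] [93.3 -4.8  2.9]
[307.60525675 252.66449963]
```

View pics/w6.png

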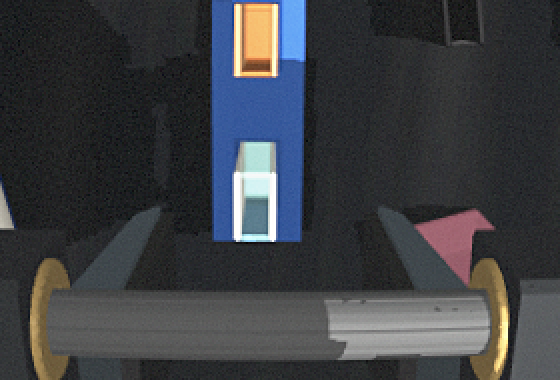

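```bash
python3 - <<'E'
from h import *
q=lambda x,y,z:np.round(onz('top',(265+x/3.7,155+y/3.7),z)[:2]*1e3)
for z in(.06,.08):
    print(z,[q(*a,z).tolist() for a in((523,288),(560,278),(585,345),(548,362))])
print([q(*a,0).tolist() for a in((495,310),(515,370))])
sc=lambda x,y,z:np.round(onz('scene',(190+x/3.3,170+y/3.3),z)[:2]*1e3)
print([sc(*a,0).tolist() for a in((622,515),(655,528),(697,495))])
for z in(.06,.07,.08,.09): print(z,[sc(*a,z).tolist() for a in((634,350),(671,360),(710,335),(675,322))])
E
```

```text
0.06 [[557.0, -164.0], [562.0, -181.0], [532.0, -193.0], [523.0, -176.0]]
0.08 [[555.0, -161.0], [560.0, -177.0], [530.0, -188.0], [522.0, -172.0]]
[[553.0, -162.0], [524.0, -171.0]]
[[526.0, -168.0], [532.0, -183.0], [563.0, -171.0]]
0.06 [[547.0, -141.0], [555.0, -156.0], [584.0, -146.0], [579.0, -129.0]]
0.07 [[534.0, -156.0], [542.0, -171.0], [571.0, -161.0], [566.0, -144.0]]
0.08 [[522.0, -172.0], [530.0, -185.0], [557.0, -176.0], [552.0, -160.0]]
0.09 [[509.0, -187.0], [517.0, -200.0], [544.0, -191.0], [539.0, -175.0]]
```

```bash
python3 -m creep '[[[0,-4.8,2.9,0,0,0],[30,0,0,0,0,0],[20,0,0,0,0,0],[0,0,0,0,0,0]]]' 50
python3 - <<'E'
from h import *
s=r.read_state();print(s['orientation'],togo((.4566,-.147,.059)))
E
```

```text
t: 12.48
tcp_pos: [0.4606, -0.1485, 0.1081]
orientation: [[0.009, 0.997, 0.079], [-0.003, 0.079, -0.997], [-1.0, 0.009, 0.004]]
contact_force: [-0.0, -0.6, 0.7]
grip_width: 0.5
[[ 0.00900766  0.99681551  0.079232  ]
 [-0.00342339  0.07926549 -0.99684766]
 [-0.99995357  0.00870802  0.00412649]] [49.  -4.3 -2. ]
```

```bash
python3 -m creep '[[[10,-4,-2,0,0,-0.7],[15,-1,0,0,0,0],[0,0,0,0,0,0]]]' 50
python3 - <<'E'
from h import *
s=r.read_state();print(s['orientation'],togo((.4566,-.147,.059)))
p=r.camera_params('wrist');im=r.grab_frame('wrist');cv2.imwrite('pics/w7.png',im[200:340,180:460].repeat(2,0).repeat(2,1))
print(proj('wrist',(.4566,-.147,.064),p),proj('wrist',s['tcp_pos'],p))
E
```

```text
t: 12.85
tcp_pos: [0.4565, -0.1475, 0.085]
orientation: [[-0.001, 0.997, 0.079], [-0.006, 0.079, -0.997], [-1.0, -0.001, 0.006]]
contact_force: [-0.3, 0.3, 0.8]
grip_width: 0.5
[[-6.52315115e-04  9.96840646e-01  7.94248117e-02]
 [-6.47617904e-03  7.94189518e-02 -9.96820289e-01]
 [-9.99978817e-01 -1.16461024e-03  6.40391232e-03]] [26.   0.2 -0.7]
[315.41932294 282.42633883] [315.1094057  300.01532096]
```

View pics/w7.png

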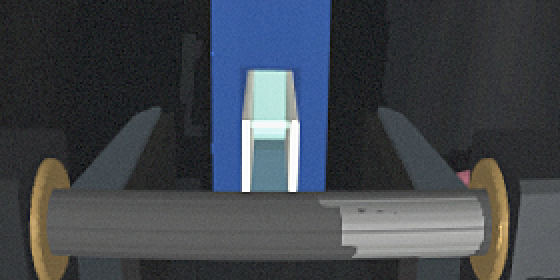

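The clear cuvette is at column 315, centred between the fingers, and its frosted faces point towards them.

```bash
python3 -m creep '[[[13,-0.5,0,0,0.3,0],[11,-0.5,0,0,0,0],[0,0,0,0,0,0]]]' 50
python3 - <<'E'
from h import *
s=r.read_state();print(s['orientation'],togo((.4566,-.147,.059)))
E
```

```text
t: 13.28
tcp_pos: [0.4563, -0.1481, 0.0608]
orientation: [[0.001, 0.997, 0.079], [-0.002, 0.079, -0.997], [-1.0, 0.001, 0.002]]
contact_force: [-0.9, 0.3, 0.2]
grip_width: 0.503
[[ 9.73302246e-04  9.96840661e-01  7.94213448e-02]
 [-1.88620793e-03  7.94230712e-02 -9.96839214e-01]
 [-9.99997747e-01  8.20420675e-04  1.95755141e-03]] [ 1.8  0.4 -1.1]
```

```bash
python3 -m creep '[[[1.5,0.3,-1,0,0,0],[0,0,0,0,0,0]]]' 50
python3 -m creep '[[[0,0,0,0,0,0],[0,0,0,0,0,0],[0,0,0,0,0,0],[0,0,0,0,0,0],[0,0,0,0,0,0]]]' 5
python3 -m creep '[[[0,0,0,0,0,0],[0,0,0,0,0,0],[0,0,0,0,0,0]]]'
```

```text
t: 13.52
tcp_pos: [0.4565, -0.147, 0.0592]
orientation: [[0.001, 0.997, 0.079], [-0.002, 0.079, -0.997], [-1.0, 0.001, 0.002]]
contact_force: [0.0, 0.8, 0.0]
grip_width: 0.499
t: 14.15
tcp_pos: [0.4568, -0.1471, 0.0597]
orientation: [[0.001, 0.997, 0.079], [-0.002, 0.079, -0.997], [-1.0, 0.001, 0.002]]
contact_force: [-0.9, 0.5, 0.2]
grip_width: 0.153
t: 14.52
tcp_pos: [0.4568, -0.1471, 0.0596]
orientation: [[0.001, 0.997, 0.079], [-0.002, 0.079, -0.997], [-1.0, 0.001, 0.002]]
contact_force: [-0.2, -0.4, -0.6]
grip_width: 0.151
```

```bash
python3 -m creep '[[[-6,0,0,0,0,0],[-8,0,0,0,0,0],[-8,0,0,0,0,0],[0,0,0,0,0,0]]]'
python3 -m creep '[[[-30,0,0,0,0,0],[-40,0,0,0,0,0],[-20,0,0,0,0,0],[0,0,0,0,0,0]]]'
python3 - <<'E'
from h import *
s=r.read_state();print(s['orientation'],togo((.6197,-.03,.17)))
cv2.imwrite('pics/s8.png',r.grab_frame('scene')[60:380,100:500].repeat(2,0).repeat(2,1)[:600])
E
```

```text
t: 15.02
tcp_pos: [0.4569, -0.1471, 0.0837]
orientation: [[0.002, 0.997, 0.079], [-0.002, 0.079, -0.997], [-1.0, 0.002, 0.003]]
contact_force: [0.0, 0.1, -1.2]
grip_width: 0.153
t: 15.52
tcp_pos: [0.4563, -0.1467, 0.1761]
orientation: [[0.001, 0.997, 0.079], [-0.002, 0.079, -0.997], [-1.0, 0.001, 0.002]]
contact_force: [-0.6, -0.5, -0.9]
grip_width: 0.154
[[ 0.00146459  0.99683987  0.07942374]
 [-0.00215605  0.07942679 -0.99683837]
 [-0.9999966   0.00128872  0.00226557]] [   6.1  172.1 -103.4]
```

View pics/s8.png

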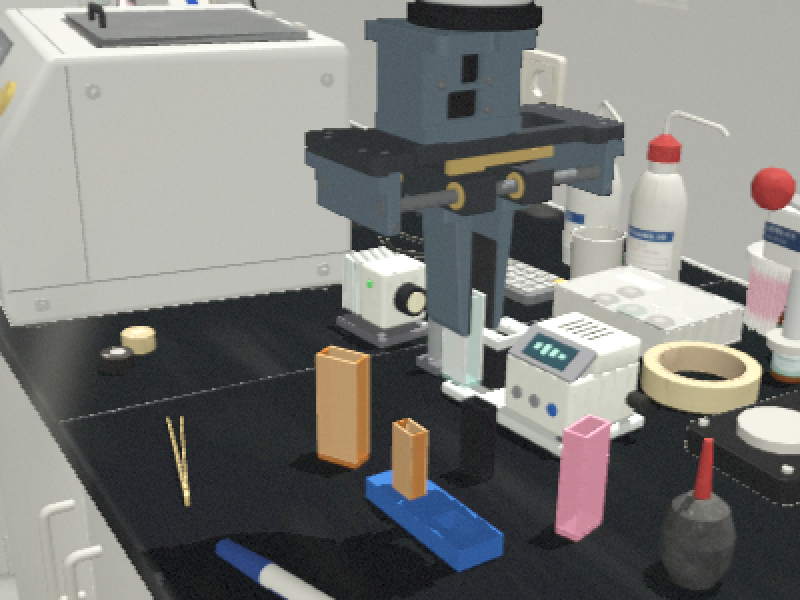

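```bash
python3 -m creep '[[[0,34,-20,0,0,0],[0,34,-20,0,0,0],[0,34,-20,0,0,0],[0,34,-20,0,0,0],[0,34,-20,-2.8,0,0]]]'
python3 -m creep '[[[0,0,0,0,0,0]]]'
python3 - <<'E'
from h import *
s=r.read_state();print(s['orientation'],togo((.6197,.038,.17)))
p=r.camera_params('wrist');im=r.grab_frame('wrist');cv2.imwrite('pics/w9.png',im)
np.savez('w9.npz',fovy=p['fovy'],cx=p['cx'],cy=p['cy'],extrinsics=p['extrinsics'])
print(proj('wrist',(.6197,.038,.058),p),p['cx'],p['cy'])
cv2.imwrite('pics/w9z.png',cv2.resize(im[130:300,240:400],None,fx=3.5,fy=3.5,interpolation=cv2.INTER_CUBIC))
E
```

```text
t: 16.2
tcp_pos: [0.6181, -0.031, 0.1682]
orientation: [[-0.009, 0.992, 0.125], [-0.0, 0.125, -0.992], [-1.0, -0.009, -0.001]]
contact_force: [-0.4, -0.5, -1.0]
grip_width: 0.15
t: 16.32
tcp_pos: [0.6193, -0.0294, 0.1663]
orientation: [[-0.01, 0.992, 0.128], [0.0, 0.128, -0.992], [-1.0, -0.009, -0.002]]
contact_force: [-0.3, -0.9, -0.5]
grip_width: 0.149
[[-9.62339424e-03  9.91759033e-01  1.27755279e-01]
 [ 4.01679722e-04  1.27765019e-01 -9.91804385e-01]
 [-9.99953613e-01 -9.49320790e-03 -1.62790264e-03]] [ -3.7   9.  -66.8]
[329.12893942 148.95550202] 314.1898657496274 238.78320169779693
```

View pics/w9.png

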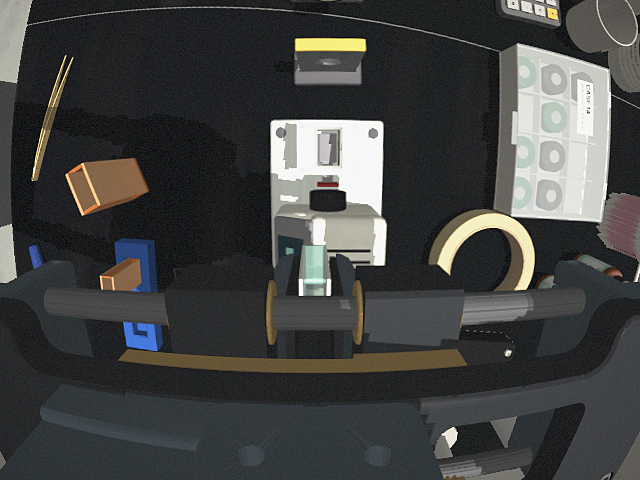

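View pics/w9z.png

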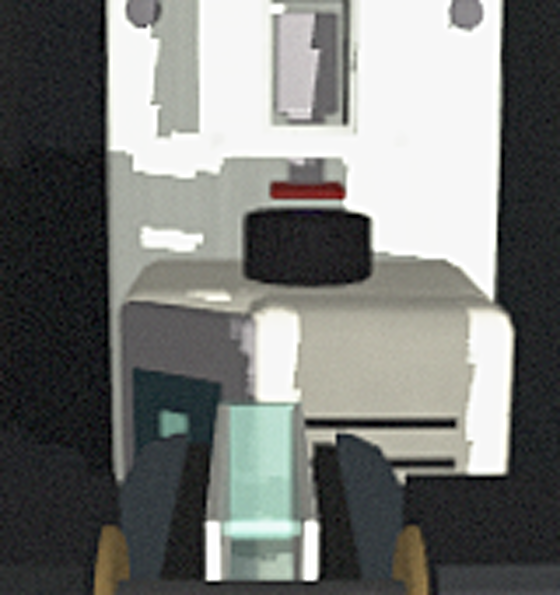

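```bash
python3 - <<'E'
from h import *
im=cv2.imread('pics/w9.png')
cv2.imwrite('pics/w9y.png',cv2.resize(im[110:180,265:390],None,fx=6.4,fy=6.4,interpolation=cv2.INTER_CUBIC))
g=cv2.cvtColor(im,cv2.COLOR_BGR2GRAY)
print(g[148,305:355]);print(g[140,305:355]);print(g[118:178,329]);print(g[118:178,324])
E
```

```text
[247 247 247 247 247 247 247 247 247 246 242 243 209 146 165 191 195 195
 198 199 197 200 196 199 206 171 109  97 102 102  98 132 149  89 113 196
 154 245 251 248 247 247 247 247 247 247 247 247 247 247]
[247 247 247 247 247 247 247 247 247 247 245 245 217 147 165 197 195 194
 197 196 192 201 202 206 133 102 100 105 109 104  96 137 160  97 112 215
 226 237 249 248 247 247 247 247 247 247 247 247 247 247]
[ 17  93 255 254 248 247 247 248 247 240 239 199 142 174 166 158 193 193
 183 162 159 130 133  87  89  81 205 208 205 205 206 210 208 211 214 205
 194 185 166 166 161 135 135 104 101 100  90 148 244 245 244 247 247 247
 248 251 255 138 136 113]
[ 10  99 255 253 248 247 247 247 247 241 241 205 149 172 158 159 190 204
 201 197 196 200 196 202 197 201 200 195 193 198 199 197 199 194 199 195
 194 194 193 195 197 193 194 214 201 208 114 144 244 242 242 247 247 247
 247 250 248 202 181 117]
```

View pics/w9y.png

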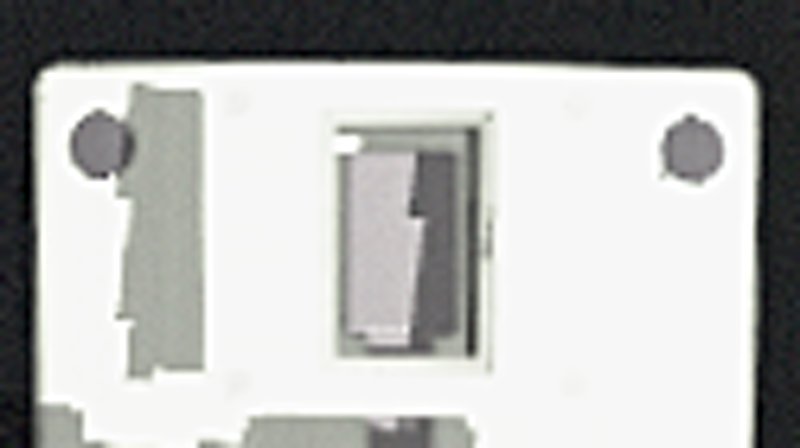

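```bash
python3 - <<'E'
from h import *
p=dict(np.load('w9.npz'))
q=lambda x,y,z:onz('wrist',(265+x/6.4-.42,110+y/6.4-.42),z,p)
for L,z in(([(326,110),(490,112),(492,370),(328,370)],.058),([(338,130),(476,130),(478,356),(340,356)],.056),([(36,64),(757,68)],.012)):
    P=np.array([q(*a,z) for a in L]);print(P.mean(0))
    for i in range(len(L)):
        d=P[(i+1)%len(L)]-P[i];print(round(np.linalg.norm(d)*1e3,1),np.degrees(np.arctan2(d[1],d[0])))
P=[onz('wrist',(240+a/3.5-.4,130+b/3.5-.4),.1663+.0044,p) for a,b in((207,522),(318,522))];print(P)
E
```

```text
[0.61910424 0.0392335  0.058     ]
17.9 6.998586147127127
28.5 -81.95270356301928
18.0 -172.3837494852219
28.7 97.75955335971918
[0.61908161 0.03896078 0.056     ]
15.2 7.696864184984453
25.2 -81.91249040516193
15.3 -172.38150477468622
25.1 97.8463095041652
[0.61589199 0.06288258 0.012     ]
92.9 7.346033503804814
92.9 -172.65396649619518
[array([ 0.61085443, -0.01862651,  0.1707    ]), array([ 0.62427976, -0.01685996,  0.1707    ])]
```

```bash
python3 -m creep '[[[0,5,-33,0,0,0.5],[0,4,-34,0,0,0],[0,0,0,0,0,0]]]'
python3 - <<'E'
from h import *
s=r.read_state();print(s['orientation'],togo((.6191,.039,.125)))
E
```

```text
t: 16.75
tcp_pos: [0.6154, 0.0372, 0.1631]
orientation: [[-0.008, 0.992, 0.123], [0.001, 0.123, -0.992], [-1.0, -0.007, -0.002]]
contact_force: [-0.1, -0.8, -1.1]
grip_width: 0.153
[[-0.0075893   0.99237217  0.1230442 ]
 [ 0.00123981  0.12305699 -0.99239883]
 [-0.99997043 -0.00737906 -0.00216427]] [38.   4.2 -1.3]
```

```bash
python3 -m creep '[[[18,4,-1,-0.3,0,0.5],[16,0,0,0,0,0],[0,0,0,0,0,0]]]'
python3 - <<'E'
from h import *
s=r.read_state();print(s['orientation'],togo((.6191,.039,.12)))
E
```

```text
t: 17.12
tcp_pos: [0.6172, 0.0361, 0.1267]
orientation: [[-0.002, 0.992, 0.126], [0.002, 0.126, -0.992], [-1.0, -0.001, -0.002]]
contact_force: [0.4, 0.7, -0.1]
grip_width: 0.147
[[-0.00164094  0.99201159  0.12613606]
 [ 0.00169654  0.12613881 -0.99201115]
 [-0.99999721 -0.00141384 -0.00188997]] [ 6.7  2.3 -2.6]
```

```bash
python3 -m creep '[[[3,2.3,-2.6,-0.3,0,0],[0,0,0,0,0,0]]]'
python3 - <<'E'
from h import *
s=r.read_state();print(s['orientation'],togo((.6191,.039,.12)))
p=r.camera_params('wrist');im=r.grab_frame('wrist');cv2.imwrite('pics/w10.png',cv2.resize(im[180:310,240:400],None,fx=4.5,fy=4.5,interpolation=cv2.INTER_CUBIC))
t=r.grab_frame('scene');cv2.imwrite('pics/s10.png',cv2.resize(t[180:290,280:440],None,fx=5,fy=5,interpolation=cv2.INTER_CUBIC))
R=s['orientation'];c=s['tcp_pos']-np.array([0,0,.0556])
for a,b in((-7,-12),(7,-12),(7,12),(-7,12)):
    print((proj('scene',c+R@np.array([0,a/1e3,-b/1e3]))-[280,180])*5,(proj('scene',np.array([.6191,.039,.058])+R@np.array([0,a/7*8e-3,-b/12*13e-3]))-[280,180])*5)
E
```

```text
t: 17.38
tcp_pos: [0.6194, 0.0383, 0.1239]
orientation: [[-0.002, 0.991, 0.131], [0.002, 0.131, -0.991], [-1.0, -0.001, -0.002]]
contact_force: [0.0, 0.1, -0.4]
grip_width: 0.148
[[-0.00151366  0.99142541  0.13066509]
 [ 0.00159368  0.13066747 -0.99142497]
 [-0.99999758 -0.00129244 -0.0017778 ]] [ 3.9 -0.2 -0.7]
[368.26973561 212.5195711 ] [364.76888689 242.05092663]
[398.92169255 203.64799576] [399.67242225 231.66524363]
[351.45489609 182.42592997] [348.54419931 208.28169956]
[320.93578349 190.95623728] [313.80480693 218.23830628]
```

View pics/w10.png

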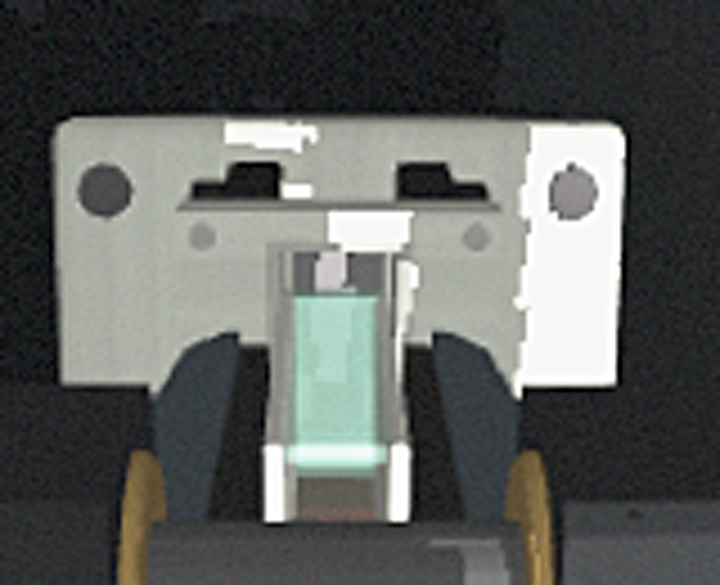

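View pics/s10.png

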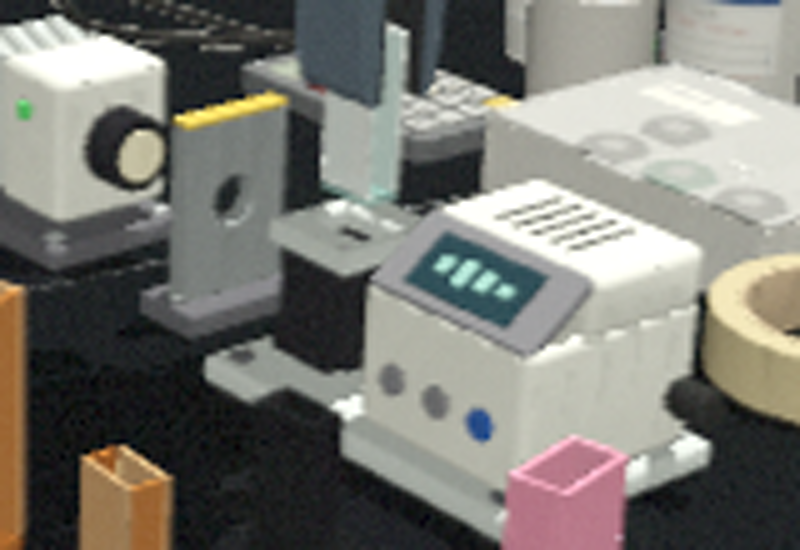

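The wrist view shows the well mouth at (315,235). The cuvette bottom is about 0.5 mm left of its centre, which is inside the chamfer's capture range.

```bash
python3 -m creep '[[[3,0.3,-0.7,0.2,0,0],[4,0,0,0,0,0],[0,0,0,0,0,0]]]'
python3 - <<'E'
from h import *
s=r.read_state();print(s['orientation'],togo((.6192,.039,.12)),s['contact_force'])
E
```

```text
t: 17.85
tcp_pos: [0.6199, 0.0391, 0.1172]
orientation: [[-0.0, 0.992, 0.127], [0.001, 0.127, -0.992], [-1.0, 0.0, -0.001]]
contact_force: [-0.1, 0.5, -0.6]
grip_width: 0.154
[[-1.13158106e-04  9.91914969e-01  1.26904223e-01]
 [ 1.48237497e-03  1.26904250e-01 -9.91913864e-01]
 [-9.99998895e-01  7.58765486e-05 -1.48475017e-03]] [-2.8 -0.7  0. ] [-0.0647903   0.51358992 -0.55602468]
```

```bash
python3 -m creep '[[[3,-0.4,0,0,0,0],[3,0,0,0,0,0],[0,0,0,0,0,0]]]'
python3 -m creep '[[[4,-0.3,0,0,0,0],[0,0,0,0,0,0]]]'
```

```text
t: 18.23
tcp_pos: [0.6194, 0.0391, 0.1108]
orientation: [[-0.0, 0.992, 0.127], [0.001, 0.127, -0.992], [-1.0, -0.0, -0.001]]
contact_force: [-0.6, 0.7, -0.7]
grip_width: 0.152
t: 18.48
tcp_pos: [0.6191, 0.0391, 0.1065]
orientation: [[-0.0, 0.992, 0.127], [0.001, 0.127, -0.992], [-1.0, -0.0, -0.001]]
contact_force: [0.3, -0.5, 0.6]
grip_width: 0.151
```

```bash
python3 -m creep '[[[5,0,0,0,0,0],[0,0,0,0,0,0]]]'
python3 -m creep '[[[5,0,0,0,0,0],[0,0,0,0,0,0]]]'
python3 -m creep '[[[5,0,0,0,0,0],[0,0,0,0,0,0]]]'
```

```text
t: 18.73
tcp_pos: [0.6191, 0.0391, 0.1011]
orientation: [[-0.0, 0.992, 0.127], [0.001, 0.127, -0.992], [-1.0, -0.0, -0.002]]
contact_force: [-0.8, -0.5, 0.0]
grip_width: 0.151
t: 18.98
tcp_pos: [0.6191, 0.0391, 0.0957]
orientation: [[-0.0, 0.992, 0.127], [0.001, 0.127, -0.992], [-1.0, -0.0, -0.001]]
contact_force: [1.0, 0.9, -1.2]
grip_width: 0.153
t: 19.23
tcp_pos: [0.6192, 0.0391, 0.0905]
orientation: [[-0.0, 0.992, 0.127], [0.001, 0.127, -0.992], [-1.0, 0.0, -0.001]]
contact_force: [-0.8, 0.3, 0.9]
grip_width: 0.149
```

```bash
python3 -m creep '[[[4,0,0,0,0,0],[0,0,0,0,0,0]]]'
python3 -m creep '[[[3,0,0,0,0,0],[0,0,0,0,0,0]]]'
python3 -m creep '[[[2,0,0,0,0,0],[0,0,0,0,0,0]]]'
```

```text
t: 19.48
tcp_pos: [0.6194, 0.0391, 0.0865]
orientation: [[0.0, 0.992, 0.127], [0.001, 0.127, -0.992], [-1.0, 0.001, -0.001]]
contact_force: [0.4, -0.4, 3.5]
grip_width: 0.153
t: 19.73
tcp_pos: [0.6195, 0.0391, 0.0836]
orientation: [[0.001, 0.992, 0.127], [0.001, 0.127, -0.992], [-1.0, 0.001, -0.001]]
contact_force: [-0.3, 0.1, 3.8]
grip_width: 0.151
t: 19.98
tcp_pos: [0.6194, 0.0391, 0.0816]
orientation: [[0.001, 0.992, 0.127], [0.001, 0.127, -0.992], [-1.0, 0.001, -0.001]]
contact_force: [-2.4, 0.2, 5.4]
grip_width: 0.155
```

Spring forces match the given ones (3.5 N rising to 5.4 N). I'll press gently onto the stop.

```bash
python3 -m creep '[[[1,0,0,0,0,0],[0,0,0,0,0,0]]]'
python3 -m creep '[[[0.7,0,0,0,0,0],[0,0,0,0,0,0]]]'
python3 - <<'E'
from h import *
s=r.read_state();print(s['t'],s['tcp_pos'],s['contact_force'],s['grip_width'])
im=r.grab_frame('wrist');cv2.imwrite('pics/w11.png',im)
t=r.grab_frame('scene');cv2.imwrite('pics/s11.png',cv2.resize(t[180:350,270:430],None,fx=3.5,fy=3.5,interpolation=cv2.INTER_CUBIC))
p=r.camera_params('wrist');wrect(im,p,(18,100,100),(35,255,255),(250,100,420,280),.079)
E
```

```text
t: 20.23
tcp_pos: [0.6194, 0.0391, 0.0807]
orientation: [[0.001, 0.992, 0.127], [0.001, 0.127, -0.992], [-1.0, 0.001, -0.001]]
contact_force: [-1.1, 0.1, 4.8]
grip_width: 0.152
t: 20.48
tcp_pos: [0.6195, 0.0391, 0.0807]
orientation: [[0.001, 0.992, 0.127], [0.001, 0.127, -0.992], [-1.0, 0.001, -0.001]]
contact_force: [-0.9, 0.2, 5.8]
grip_width: 0.154
20.475 [0.61950365 0.03910593 0.08072723] [-0.94914401  0.22269931  5.78672347] 0.15402468453552864
ctr mm [611.  107.8] size [45.9  9. ] long-axis ang 7.8
```

View pics/w11.png

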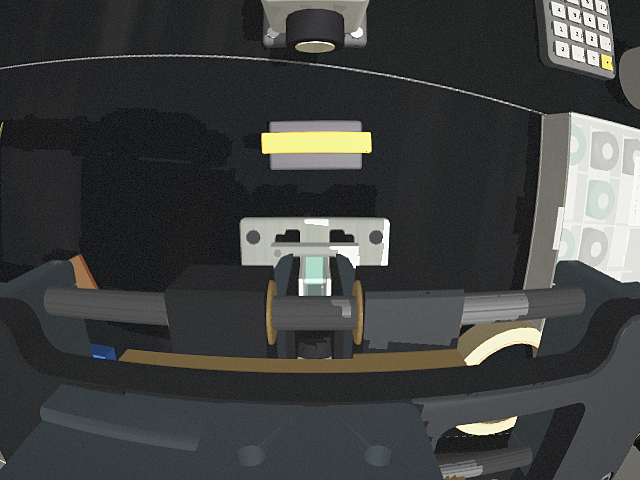

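View pics/s11.png

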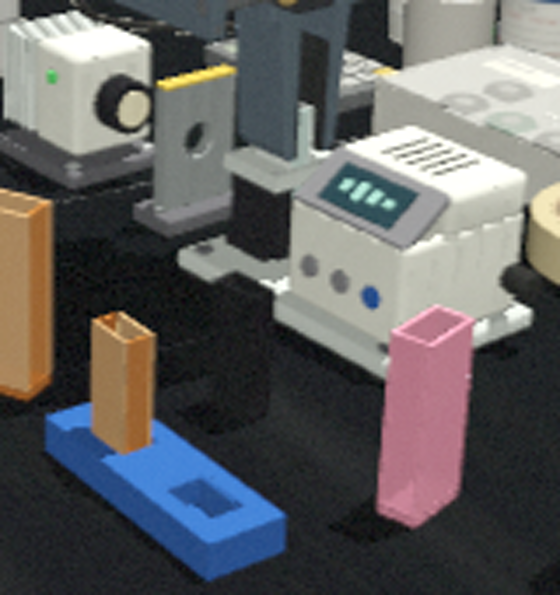

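```bash
python3 -m creep '[[[1.2,0,0,0,0,0],[0,0,0,0,0,0]]]'
python3 -m creep '[[[1.2,0,0,0,0,0]]]'
python3 -m creep '[[[0,0,0,0,0,0],[0,0,0,0,0,0],[0,0,0,0,0,0]]]'
```

```text
t: 20.82
tcp_pos: [0.6195, 0.0391, 0.0807]
orientation: [[0.002, 0.992, 0.127], [0.001, 0.127, -0.992], [-1.0, 0.002, -0.001]]
contact_force: [-2.6, -0.4, 5.2]
grip_width: 0.151
t: 20.95
tcp_pos: [0.6196, 0.0391, 0.0803]
orientation: [[0.002, 0.992, 0.127], [0.001, 0.127, -0.992], [-1.0, 0.002, -0.001]]
contact_force: [-7.2, 0.1, 25.9]
grip_width: 0.154
t: 21.32
tcp_pos: [0.6194, 0.0391, 0.081]
orientation: [[0.002, 0.992, 0.127], [0.001, 0.127, -0.992], [-1.0, 0.002, -0.001]]
contact_force: [-1.2, 0.6, 4.4]
grip_width: 0.152
```

```bash
python3 -m creep '[[[0.6,0,0,0,0,0]]]'
python3 - <<'E'
from h import *
for i in range(4):
    s=r.read_state();print(s['t'],s['tcp_pos'],s['contact_force'],s['grip_width']);im=r.grab_frame('scene')
t=r.grab_frame('top');cv2.imwrite('pics/t12.png',cv2.resize(t[160:320,180:430],None,fx=3.2,fy=3.2,interpolation=cv2.INTER_CUBIC))
E
```

```text
t: 21.45
tcp_pos: [0.6194, 0.0391, 0.0806]
orientation: [[0.002, 0.992, 0.127], [0.001, 0.127, -0.992], [-1.0, 0.002, -0.001]]
contact_force: [-2.0, 0.4, 9.1]
grip_width: 0.149
21.45 [0.61935779 0.03912963 0.08056553] [-2.02983527  0.35896839  9.05116234] 0.14944431700953048
21.5 [0.6194008  0.03914639 0.08062292] [-1.95910626 -0.02427483  7.94675415] 0.14495625973314763
21.55 [0.61939372 0.03912621 0.08063745] [-1.17329488 -0.26549678  6.45214245] 0.1529379789501507
21.6 [0.61937753 0.0391162  0.08061971] [-2.10685856  0.30099544  6.39621326] 0.15092688071890994
```

View pics/t12.png

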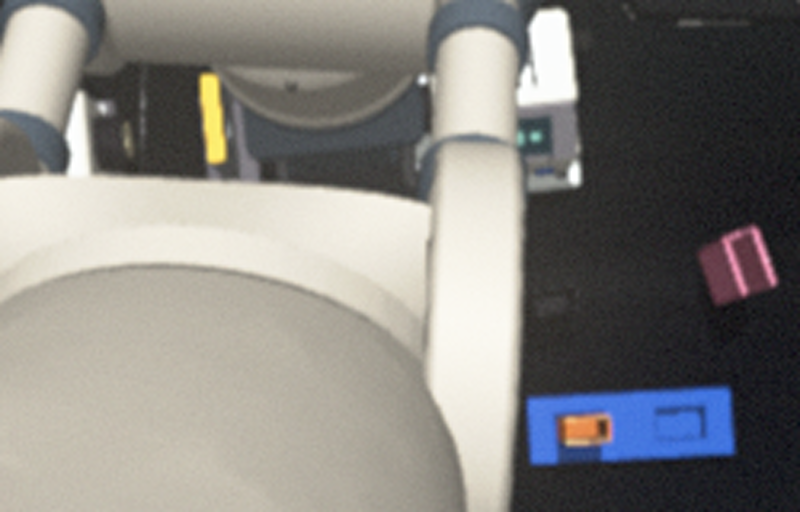

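The push holds at 6.4 N, at the stop. The amber cuvette is still in its pocket at crop (583,428), and the screen is standing.

```bash
python3 - <<'E'
from workcell import r
print(r.sign_off())
E
```

```text
the job is handed in; nothing more can be done
None
```

I finished the task and handed it in at about 21.6 s of the 56 s allowed. `sign_off` gives no verdict.

- **Screen:** it stands released midway between the snout and the base plate, at (0.611, 0.108) with a yaw of 7.3–7.8°. The beam runs at about 7.4°. In the wrist view the snout, screen and plate lined up to within about 1 mm.
- **Clear cuvette:** I gripped it by its frosted faces (13.8 mm opening), lifted it out of the rack and lowered it into the well without any side contact showing.
- **Spring seat:** it is pressed to the bottom. The TCP stopped at 0.0806 m, where full travel was expected, and the spring read 3.5 N rising to about 6.4 N. The gripper is still holding and pushing.
- **Amber cuvette:** it is still in its pocket of the rack.

- **Well position:** the two cameras first put the well's y position at 37.4 mm (top view) and 38.7–40.9 mm (wrist views). I used 39.0 mm, from a close wrist view.
- **Push on the stop:** one test push briefly reached 26 N, then settled.
- **Shutter:** I couldn't see the blade at the end. That it opened is inferred from the seat travel.

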